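# Put the chisel in its tray and stow the tray under the bench shelf

## Robot

A 6-joint arm with a two-finger parallel gripper is mounted at the origin on the work surface. World frame = base frame: x ahead of the robot, y to its left, z up, the work surface at z = 0. Lengths are in m, angles in rad, forces in N, time in s.
With the tool pointing down it reaches from about 0.375 to 0.925 m from the base axis. Payload 5.7 kg.
Tool frame: the origin (TCP) lies on the mounting face of the last link; the fingertips stand 182 mm ahead of it and the grasp point (between the pads) lies 163 mm ahead of it (arm.finger_overhang is the z of the fingertips in the tool frame, in m); z points along the fingers, y is the direction in which the jaws open and shut (so a half turn about z gives the same grasp; the last joint's range is limited). The gripper opens to 88 mm and grips with 3 to 60 N. Pads are 20 mm wide; open, the fingers measure 115 mm over their backs; the gripper's body (75 mm by 178 mm) begins 61 mm behind the grasp point.
Start: joints at [1.189, 0.359, 1.51, -0, 1.272, -0.115], TCP at [0.158, 0.579, 0.405] pointing down, gripper open.
Joint ranges: [-2.97, 2.97], [-1.01, 2.36], [0.21, 2.38], [-0.96, 4.11], [0.2, 2.71], [-2.98, 2.98]. Speed limits (rad/s): [2.39, 2.39, 3.14, 3.14, 3.14, 3.14].

## Interface

Orientations are given as a unit quaternion [x, y, z, w].
In Python, from rig import arm, claw, ik, observe, vision, job gives the robot as it stands. Calls block until the motion is done:
- arm.movep(position, orientation): joint-space move of the TCP to a pose.
- arm.move_straight(position, ori=None, velocity=0.15): straight line of the TCP; ori=None keeps the orientation; velocity is the mean speed in m/s.
- arm.move_joints(angles): joint-space move.
- claw.grip(opening, newtons=None): finger opening in m; newtons is the grip in N (None keeps the last); returns when the fingers have stopped.
- arm.sleep(seconds).
- ik(position, orientation): joint angles nearest the present ones, or None.
- observe(): the state.
- vision.grab_frame(name): name is "side" or "top"; returns a dict with "image" (400x640x3 uint8, blue, green, red), "mtx" (3x3 intrinsics, pixels), "R" (3x3) and "t" (3): a world point X has camera coordinates R X + t. Camera axes: x right, y down, z forward; pixel columns grow to the right and rows downward; lengths in m; the calibration is good to about 2 mm. A picture is of the moment at which its call begins. There is no depth.
A pose or a line that the arm cannot do raises arm.MotionError and nothing moves.
- job.close_job(): hands the job in, once; it reports no verdict.
Trained networks look in the newest picture that a camera, given by its name, has taken for a name from the list of things; names that differ only in an ending like _2 or _b are one class to them, and where a whole thing is asked for, a point or a joint stands for the part that bears it (a point fixed in the world has none). Each returns a list of dicts, best first, with "p" (0 to 1); they miss things now and then, are a little off and sometimes report something else, mostly with a low value. They report only what shows in the picture. A call takes as long as a camera call. They do not tell look-alikes from the thing itself.
- vision.find_in(query, camera): "rect" ([left, top, width, height] in pixels, round what is visible of it).
The state is a dict: "clock": time; "joint_positions": joint angles; "dq": joint speeds; "joint_torque": joint torques, N m; "eef_pos": TCP position; "tcp_rot": TCP orientation; "wrist_force": force on the tool from outside, world axes, zero at the start; "ft_torque": the same for the moment, N m; "finger_gap": finger opening in m.
Only numpy, scipy, OpenCV 4.12 (cv2) and the standard library are available. Lean on these libraries where they do the work, as an engineer would, in place of code of your own. Each camera call takes 0.05 s, during which the arm holds its last target. There are 200 camera calls.

## Task

Lay the orange-handled chisel flat in the long front compartment of its wooden tray, then slide the tray along the bench, straight in under the low shelf, until it is fully home: gently pressed against the sprung stop hidden at the back, feeling for it rather than ramming it. Keep the tray and chisel off the shelf's underside and legs, keep the robot from bearing on the shelf, keep the sharpening slip in the tray's back compartment, leave the other things on the bench alone, and let go of the tray at the end with it still against the stop.

Things in the scene. Friction and masses are not known exactly. Their poses are not given: they have to be found in the camera images.
- chisel: Loose flat-backed chisel, 175 mm long, 0.14 kg, on the bench left or right of the tray. Origin: underside, at its balance point; x runs along it to the blade's edge, z up. Orange handle 22 wide x 22 high from 70 behind to 20 mm ahead of the origin (grip across it near the origin); steel neck and blade (18 wide, 4 thick, flush with the underside) to 105 mm ahead.
- tray: Loose low waxed wooden tray, 0.4 to 0.85 kg: 130 (x) x 230 (y) mm, walls 28 high, 4 thick, floor 4 thick. Origin: centre of underside; +x is the back, which goes in under the shelf first. A 20 mm high divider at x = 27 to 31 mm parts the wide front bay from the narrow back one. Stands in front of the shelf, askew by up to 0.2 rad; drags with a few N, more if pressed down.
- tray_bay (a point): Centre of the floor of the tray's front bay, 17 mm in front of the tray's origin, 4 mm up. The bay is 88 mm (x) by 222 mm (y); the chisel lies along the tray's y in it, blade to either side.
- tray_bar (a point): Middle of the tray's dark pull bar, 150 mm in front of the tray's origin and 29 mm up. The bar runs along the tray's y, 100 mm long, 14 mm thick in x, z = 18 to 40 mm, on two arms at y = -45 and +45 mm. A 78 mm gap between bar and front wall lets a finger in: pinch the bar across its thickness from above.
- shelf: Low plywood shelf fixed on the bench, open to the front. Origin: middle of its front edge (blue strip), at bench level; +x points straight in, depth 200 mm. Underside 40 mm over the bench, top at 55; stock stands on it from 80 mm behind the edge. Side legs leave 262 mm between them, centred on y = 0. With the tray home its front wall is 2 to 38 mm inside the edge, the bar still outside.
- shelf_mouth (a point): Middle of the lower front edge of the shelf board, 40 mm over the shelf's origin. Deep under the board, on its middle line, is the hidden stop: the face of its sprung rubber bumper (160 mm wide, square to shelf x) is 132 to 156 mm in from the edge, different each time, not measured. It gives 2 N per mm. Home: bearing on it with 3 N or more; over 14 N is too hard. Let go, it may push the tray back some mm, staying in touch.
- slip: Grey sharpening slip, loose, 22 x 120 x 12 mm, origin at the centre of its underside, lying in the tray's back compartment; it rides along.
- oilstone: Dark oilstone in its wooden base, loose, 150 x 56 x 30 mm, lying on the side of the tray where the chisel is not. Leave alone. Origin: centre of underside, x along it.
- mallet: Wooden mallet, loose, 265 mm long, head 60 x 110 x 70 mm, lying on the right. Leave alone. Origin under the middle of the head; the handle runs 235 mm to -x from it.
- glue: White glue bottle with red cap, loose, 60 mm diameter, 150 mm tall. Leave alone. Origin: centre of underside.
- offcut: Pale wood offcut, loose, 90 x 50 x 45 mm. Leave alone. Origin: centre of underside.
- mug: Blue mug, loose, 80 mm across, 90 mm tall, on the left. Leave alone. Origin: centre of underside.
There are look-alikes about, which are no part of the job. Leave any pink look-alike of the chisel alone.

How it is judged:
On the way, in this order (a step that is already met when the one before it is completed fails the run):
1. the chisel lies flat in the tray's front compartment, let go, the tray still out in front (x of chisel in the frame of tray between -0.052 and 0.018 m and y of chisel in the frame of tray between -0.06 and 0.06 m and z of chisel in the frame of tray below 0.012 m and angle between chisel's own x axis and vertical between 1.45 and 1.69 rad and angle between chisel's own z axis and vertical below 0.15 rad and contact force between the fingers and chisel below 0.1 N and linear speed of chisel below 0.05 m/s and x of tray in the frame of shelf below -0.03 m), for 0.2 s.
2. the tray's back bears on the sprung stop with at least 3 N, the chisel lying in it (x of chisel in the frame of tray between -0.052 and 0.018 m and y of chisel in the frame of tray between -0.06 and 0.06 m and z of chisel in the frame of tray below 0.012 m and angle between chisel's own x axis and vertical between 1.45 and 1.69 rad and angle between chisel's own z axis and vertical below 0.15 rad and contact force between tray and bumper_c0 above 3 N), for 0.1 s.
At the end, for the whole second after the job is handed in: The tray stands flat on the bench under the shelf (front wall inside the front edge, within 3 mm), square to it within 0.07 rad, its back within 4 mm of the stop's bumper; the chisel lies flat on the floor of the front compartment and the slip in the back one; all at rest and released (x of chisel in the frame of tray between -0.052 and 0.018 m and y of chisel in the frame of tray between -0.06 and 0.06 m and z of each of chisel, slip in the frame of tray below 0.012 m and angle between chisel's own x axis and vertical between 1.45 and 1.69 rad and angle between chisel's own z axis and vertical below 0.15 rad and x of bumper_c0 in the frame of tray between 0.063 and 0.072 m and angle between the x axis of tray and the x axis of shelf, either way round below 0.07 rad and angle between tray's own z axis and vertical below 0.03 rad and height (world z) of tray below 0.003 m and x of tray in the frame of shelf above 0.062 m and x of slip in the frame of tray between 0.03 and 0.062 m and linear speed of each of tray, chisel below 0.01 m/s); the robot touches nothing.
It fails at once if the tray, chisel or slip pushes on the shelf (underside or legs) with more than 3 N (contact force between any of tray, chisel, slip and shelf_c0 above 3 N or contact force between any of tray, chisel, slip and shelf_c1 above 3 N or contact force between any of tray, chisel, slip and shelf_c2 above 3 N).
It fails at once if the tray is pressed on the stop with more than 14 N (contact force between tray and bumper_c0 above 14 N).
It fails at once if the robot bears on the shelf with more than 5 N (contact force between any of the arm, the fingers and shelf above 5 N).
It fails at once if the tray is lifted more than 15 mm off the bench (height (world z) of tray above 0.015 m).
It fails at once if another thing on the bench is moved more than 30 mm (distance of any of oilstone, mallet, glue, offcut, mug from where it was at the start of the episode above 0.03 m).
It also fails if it takes over 72 s, if anything falls off the work surface, if the arm or the gripper's body presses on something with over 40 N, if the wrist force passes 120 N, or if a joint passes its speed limit or range.

## Working session

There is one attempt and no reset: what is moved stays moved. The work goes in short steps, each a Python script; the robot and the scene stay as the last script left them, time stands still between calls to the robot, and variables do not carry over. Pictures are saved under pics/ and viewed, on a budget of 10 in all, crops included, one or two more only if the job needs it, and the job is handed in when it is done.

```bash
mkdir -p pics; ls; python3 - <<'E'
from rig import *
import cv2,numpy as np
for c in("side","top"):
    f=vision.grab_frame(c); cv2.imwrite(f"pics/{c}0.png",f["image"]); np.savez(f"{c}.npz",**f)
    print(c,f["mtx"].tolist(),(-f["R"].T@f["t"]).round(3))
    for n in("chisel","tray","tray_bar","shelf","slip","oilstone","mallet","glue","offcut","mug"):
        print(n,[(np.round(d["rect"]).tolist(),round(d["p"],2)) for d in vision.find_in(n,c)][:3])
print(observe()["clock"])
E
```

```text
pics
side [[438.52335295628313, 0.0, 324.3090183498651], [0.0, 438.52335295628313, 202.81487712824594], [0.0, 0.0, 1.0]] [ 0.209 -0.701  1.008]
chisel [([209.0, 168.0, 58.0, 22.0], 0.92), ([258.0, 133.0, 53.0, 23.0], 0.89), ([264.0, 271.0, 67.0, 14.0], 0.82)]
tray [([286.0, 164.0, 93.0, 75.0], 0.62), ([262.0, 83.0, 26.0, 36.0], 0.18)]
tray_bar [([288.0, 166.0, 97.0, 73.0], 0.95)]
shelf [([360.0, 115.0, 107.0, 103.0], 0.78), ([306.0, 93.0, 20.0, 42.0], 0.18)]
slip [([345.0, 179.0, 23.0, 33.0], 0.83)]
oilstone [([336.0, 283.0, 62.0, 55.0], 0.97)]
mallet [([312.0, 351.0, 130.0, 48.0], 0.62)]
glue [([310.0, 91.0, 19.0, 42.0], 0.92)]
offcut [([425.0, 281.0, 39.0, 35.0], 0.97)]
mug [([264.0, 84.0, 26.0, 36.0], 0.85)]
top [[423.079422060855, 0.0, 318.07635548125734], [0.0, 423.079422060855, 199.04884504101332], [0.0, 0.0, 1.0]] [ 0.477 -0.002  1.34 ]
chisel [([161.0, 225.0, 24.0, 56.0], 0.97), ([234.0, 234.0, 7.0, 56.0], 0.8), ([351.0, 227.0, 28.0, 55.0], 0.64)]
tray [([270.0, 160.0, 77.0, 77.0], 0.96)]
tray_bar [([129.0, 170.0, 40.0, 31.0], 0.75), ([255.0, 70.0, 103.0, 76.0], 0.73), ([271.0, 162.0, 75.0, 74.0], 0.63)]
shelf [([254.0, 70.0, 104.0, 76.0], 0.62)]
slip [([291.0, 167.0, 36.0, 9.0], 0.72), ([207.0, 175.0, 6.0, 60.0], 0.22)]
oilstone [([401.0, 196.0, 28.0, 48.0], 0.58)]
mallet [([456.0, 202.0, 47.0, 85.0], 0.78)]
glue [([188.0, 146.0, 27.0, 24.0], 0.87)]
offcut [([424.0, 143.0, 20.0, 36.0], 0.69)]
mug [([274.0, 164.0, 71.0, 73.0], 0.74), ([129.0, 174.0, 39.0, 25.0], 0.59)]
1.1
```

```bash
python3 - <<'E'
import cv2
t=cv2.imread("pics/top0.png");c=t[60:310,110:520]
cv2.imwrite("pics/a.png",cv2.resize(c,None,fx=1.95,fy=1.95,interpolation=cv2.INTER_CUBIC))
E
```

```text
(no output)
```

View pics/a.png

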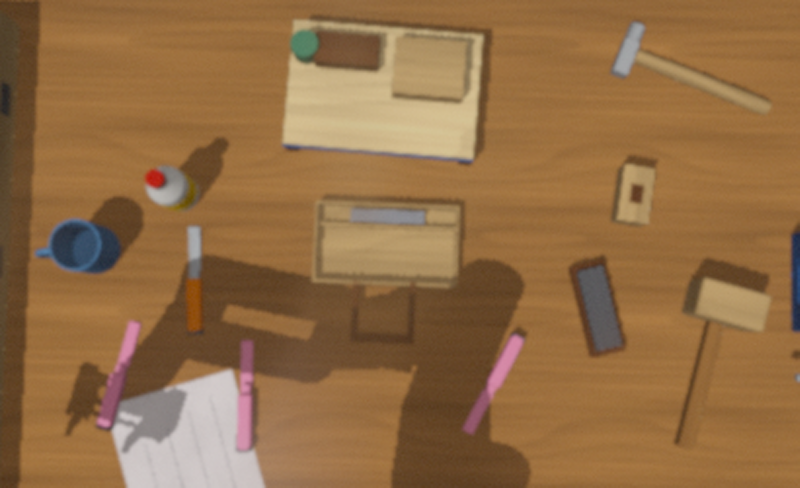

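View pics/side0.png

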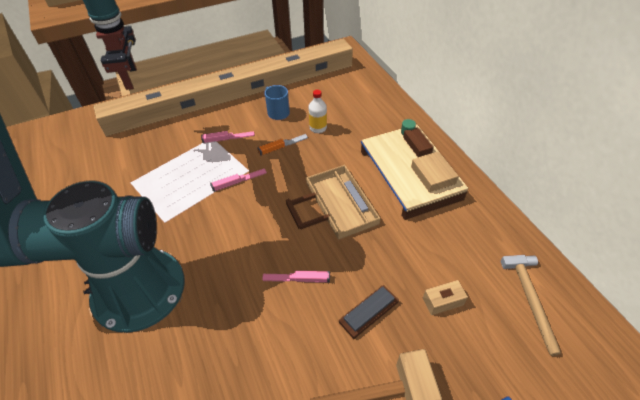

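The only orange-handled one is at crop (195,280), which is full top (210,203). The look-alikes are the pink ones at crop (120,375), (246,395) and (495,383). The chisel lies left of the tray, with its blade away from the robot. The tray is at crop (388,243), the blue shelf edge runs from (284,147) to (473,160), and the slip is at (388,216). Next I'll take close crops of the chisel and of the tray and shelf.

```bash
cat >h.py <<'E'
import numpy as np,cv2
from rig import *
from scipy.spatial.transform import Rotation as Rt
def ray(f,uv,z):
    uv=np.atleast_2d(uv).astype(float)
    d=np.c_[uv,np.ones(len(uv))]@np.linalg.inv(f["mtx"]).T@f["R"]; c=-f["R"].T@f["t"]
    return c+d*((z-c[2])/d[:,2])[:,None]
def proj(f,X):
    p=(np.atleast_2d(X)@f["R"].T+f["t"])@f["mtx"].T; return p[:,:2]/p[:,2:]
def down(yaw): # jaw (tool y) direction at angle yaw in world
    y=np.array([np.cos(yaw),np.sin(yaw),0]);z=np.array([0,0,-1.]);x=np.cross(y,z)
    return Rt.from_matrix(np.c_[x,y,z]).as_quat()
def line(p): 
    r=cv2.minAreaRect(np.float32(p));return r
def orange(im):
    h=cv2.cvtColor(im,cv2.COLOR_BGR2HSV); return cv2.inRange(h,(5,200,90),(14,255,255))
E
python3 - <<'E'
from h import *
for c in("top","side"):
    f=np.load(c+".npz");im=f["image"];h=cv2.cvtColor(im,cv2.COLOR_BGR2HSV)
    x,y,w,hh=((200,170,20,65) if c=="top" else (252,130,60,26))
    print(c,"handle px",im[215,210] if c=="top" else im[147,270],h[215,210] if c=="top" else h[147,270],"wood",h[250,230])
    for nm,m in(("orange",orange(im)),("blue",cv2.inRange(h,(108,90,40),(130,255,255)))):
        n,l,s,ce=cv2.connectedComponentsWithStats(m)
        print(nm,[(s[i].tolist(),ce[i].round(1).tolist()) for i in range(1,n) if s[i][4]>12])
f=np.load("top.npz");im=f["image"]
a=cv2.resize(im[125:245,250:370],(600,600),interpolation=cv2.INTER_CUBIC)
b=cv2.resize(im[170:235,195:225],(200,433),interpolation=cv2.INTER_CUBIC)
o=np.zeros((600,800,3),np.uint8);o[:,:600]=a;o[:433,600:]=b;cv2.imwrite("pics/b.png",o)
E
```

```text
top handle px [ 17  77 143] [ 14 225 143] wood [ 14 118 156]
orange [([205, 208, 9, 22, 74], [209.7, 219.0])]
blue [([517, 177, 30, 54, 852], [527.8, 204.7]), ([561, 178, 15, 1, 15], [568.0, 178.0]), ([137, 185, 8, 5, 18], [139.9, 187.3]), ([165, 188, 5, 7, 16], [166.9, 190.4]), ([158, 191, 8, 8, 21], [161.5, 194.6]), ([554, 195, 19, 24, 76], [561.7, 206.9]), ([544, 210, 14, 8, 27], [552.1, 214.8]), ([569, 218, 17, 2, 17], [577.0, 218.1]), ([561, 226, 25, 5, 28], [574.3, 229.6])]
side handle px [ 28  81 159] [ 12 210 159] wood [ 13 149 149]
orange [([260, 140, 24, 14, 176], [271.8, 146.2])]
blue [([362, 143, 10, 15, 19], [365.9, 149.9]), ([384, 177, 11, 16, 16], [389.0, 184.5]), ([397, 197, 9, 14, 16], [401.9, 204.1]), ([503, 397, 8, 3, 14], [506.7, 398.2])]
```

View pics/b.png

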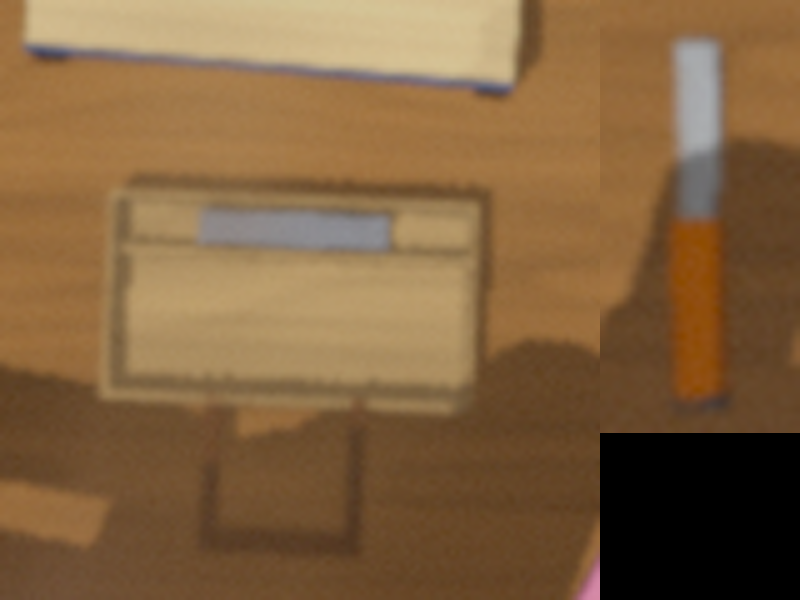

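The close crop confirms the pick: orange handle and steel blade, lying almost along world x. The tray rim corners are at about (107,190), (488,194), (468,412) and (98,401). The shelf's blue edge runs from (25,48) to (513,90), and the bar from (203,545) to (357,550).

```bash
python3 - <<'E'
from h import *
f=np.load("top.npz");g=np.load("side.npz")
L=lambda p:(np.array(p)+.5)/5-.5+[250,125]
C=lambda p:(np.array(p)-[600,0]+.5)/6.666-.5+[195,170]
def show(n,P):print(n,P.round(4).tolist(), [round(float(np.linalg.norm(P[i]-P[i-1])),4) for i in range(len(P))])
show("tray TL TR BR BL",ray(f,L([(107,190),(488,194),(468,412),(98,401)]),.028))
show("divider",ray(f,L([(130,242),(472,255)]),.024))
show("slip TLTRBRBL",ray(f,L([(201,208),(393,212),(390,250),(199,244)]),.016))
show("bar out",ray(f,L([(203,549),(357,553)]),.04))
show("shelf top edge L R",ray(f,L([(25,46),(513,86)]),.055))
show("chisel tip",ray(f,C([(697,38)]),.004)); show("handle end",ray(f,C([(699,406)]),.022));show("neck",ray(f,C([(699,218)]),.011))
ys,xs=np.nonzero(orange(g["image"]));print("side handle centre",ray(g,[xs.mean(),ys.mean()],.013).round(4))
print("R",f["R"].round(3).tolist())
E
```

```text
tray TL TR BR BL [[0.6692, 0.1426, 0.028], [0.6709, -0.0953, 0.028], [0.5345, -0.0846, 0.028], [0.5373, 0.1451, 0.028]] [0.1319, 0.2379, 0.1369, 0.2297]
divider [[0.6373, 0.1279, 0.024], [0.6329, -0.0861, 0.024]] [0.214, 0.214]
slip TLTRBRBL [[0.6606, 0.0845, 0.016], [0.6602, -0.0364, 0.016], [0.6361, -0.0349, 0.016], [0.6378, 0.0853, 0.016]] [0.0228, 0.121, 0.0241, 0.1202]
bar out [[0.4472, 0.0773, 0.04], [0.4464, -0.017, 0.04]] [0.0943, 0.0943]
shelf top edge L R [[0.7534, 0.1921, 0.055], [0.734, -0.1079, 0.055]] [0.3006, 0.3006]
chisel tip [[0.6288, 0.3404, 0.004]] [0.0]
handle end [[0.4546, 0.3292, 0.022]] [0.0]
neck [[0.5428, 0.3348, 0.011]] [0.0]
side handle centre [[0.4953 0.3319 0.013 ]]
R [[0.017, -1.0, 0.004], [-0.998, -0.017, -0.061], [0.061, -0.003, -0.998]]
```

Everything agrees: chisel length is 174.6 mm, slip 121 x 23, tray 230 x 132, and the side view matches. Chisel origin is about (0.524, 0.334) with yaw 0.064. The tray is at about (0.601, 0.029), yaw -0.016. The shelf front is at about (0.744, 0.042), yaw -0.065. Now I'll grasp the chisel.

```bash
python3 - <<'E'
from h import *
ch=np.array([.524,.334]);yc=.064; ty=-.016; T=np.array([.601,.029])
tx=np.array([np.cos(ty),np.sin(ty)]);tyv=np.array([-tx[1],tx[0]])
def tgt(s): # s=+1 blade to +y ; chisel origin placed at y=-s*17.5mm
    return T-.017*tx-s*.0175*tyv
best=None
for k in(0,1):
  q=down(yc+np.pi/2+k*np.pi); j=ik([*ch,.3],q)
  for s in(1,-1):
    q2=down(yc+np.pi/2+k*np.pi+ (ty+s*np.pi/2-yc)); j2=ik([*tgt(s),.3],q2)
    print(k,s,None if j is None else np.round(j,2),None if j2 is None else np.round(j2,2))
    if j is not None and j2 is not None:
        c=max(abs(j[5]),abs(j2[5]))
        if best is None or c<best[0]: best=(c,k,s)
print(best,observe()["clock"]); _,k,s=best
q=down(yc+np.pi/2+k*np.pi)
arm.movep([*ch,.36],q); 
claw.grip(.06)
arm.move_straight([*ch,.1855],velocity=.15)
print(observe()["wrist_force"])
claw.grip(.0,25); print("gap",observe()["finger_gap"])
arm.move_straight([*ch,.28],velocity=.15)
o=observe();print(o["finger_gap"],o["wrist_force"],o["clock"],o["eef_pos"])
f=vision.grab_frame("side");cv2.imwrite("pics/c.png",cv2.resize(f["image"][60:260,180:480],None,fx=2,fy=2))
E
```

```text
0 1 [ 0.46  0.49  1.57 -0.    1.07 -1.18] None
0 -1 [ 0.46  0.49  1.57 -0.    1.07 -1.18] [-0.04  0.45  1.65 -0.    1.04 -0.02]
1 1 [ 0.46  0.49  1.57 -0.    1.07  1.96] [-0.1   0.45  1.66 -0.    1.03 -0.08]
1 -1 [ 0.46  0.49  1.57 -0.    1.07  1.96] None
(np.float64(1.1784345316123113), 0, -1) 1.1
[ 0.33391068  0.15182785 -0.06154312]
gap 0.021712870742179813
0.021703259487181364 [ 0.13332373  0.41600777 -1.22442986] 6.125 [0.52352786 0.33373858 0.27924398]
```

View pics/c.png

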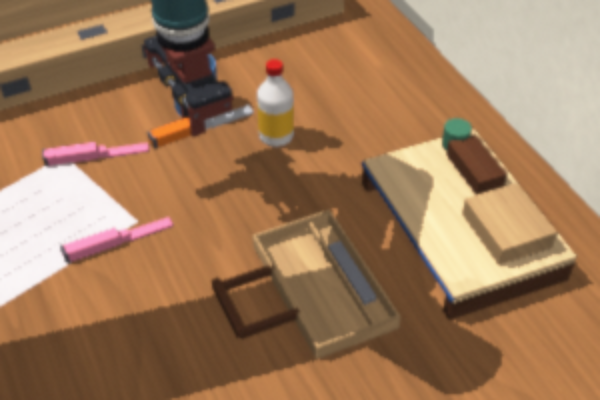

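The chisel is held level and clear, and the lifted weight (1.2 N) fits. The tray is untouched. Next I'll lay it in the bay.

```bash
python3 - <<'E'
from h import *
yc=.064; ty=-.016; T=np.array([.601,.029]);s=-1
tx=np.array([np.cos(ty),np.sin(ty)]);tyv=np.array([-tx[1],tx[0]])
P=T-.017*tx-s*.0175*tyv; q=down(np.pi/2+ty+s*np.pi/2)
arm.movep([*P,.28],q)
arm.move_straight([*P,.205],velocity=.12)
arm.move_straight([*P,.1905],velocity=.03)
z=.1905
while observe()["wrist_force"][2]<0.3 and z>.1875:
    z-=.0007; arm.move_straight([*P,z],velocity=.02)
o=observe();print(z,o["wrist_force"],o["eef_pos"],o["clock"])
claw.grip(.036); print(observe()["finger_gap"])
arm.move_straight([*P,.30],velocity=.15)
# move clear behind toward bar side, up
j=observe()["joint_positions"]; arm.movep([.42,.03+.25,.36],q)
for c in("top","side"):
    f=vision.grab_frame(c);np.savez(c+"1.npz",**f)
    print(vision.find_in("chisel",c)[:2],[d for d in vision.find_in("slip",c)[:1]])
f=np.load("top1.npz");cv2.imwrite("pics/d.png",cv2.resize(f["image"][125:245,250:370],(600,600),interpolation=cv2.INTER_CUBIC))
print(observe()["clock"])
E
```

```text
0.1891 [-0.8813759  -0.07141209  5.52180773] [0.58437148 0.04677937 0.18960468] 9.2083
0.03622951462322022
[{'rect': [234.0, 232.9, 7.0, 57.3], 'p': 0.8}, {'rect': [348.5, 227.8, 28.7, 55.9], 'p': 0.8}] [{'rect': [289.2, 164.8, 38.6, 13.6], 'p': 0.49}]
[{'rect': [264.9, 271.4, 64.4, 10.9], 'p': 0.75}, {'rect': [208.1, 166.8, 59.9, 21.7], 'p': 0.71}] [{'rect': [344.9, 177.7, 22.7, 35.5], 'p': 0.53}]
11.9833
```

View pics/d.png

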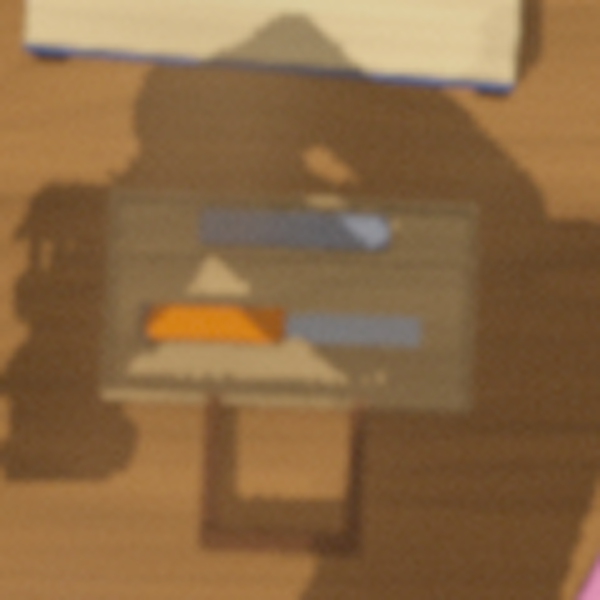

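The chisel lies in the front bay, from (145,322) to (420,330), with the slip still in the back bay at (295,230). The tray rim shows more clearly in shade: corners (107,190), (478,203), (468,412), (102,400). Next I'll refine the pose, pinch the bar and line the tray up with the shelf.

```bash
cat >>h.py <<'E'
def meas(f,tray,shelf,sc=5,off=(250,125)):
    L=lambda p:(np.array(p)+.5)/sc-.5+np.array(off)
    P=ray(f,L(tray),.028)[:,:2];S=ray(f,L(shelf),.055)[:,:2]
    T=P.mean(0);v=P[0]-P[1]+P[3]-P[2];u=P[0]-P[3]+P[1]-P[2]
    ty=(np.arctan2(-v[0],v[1])*2+np.arctan2(u[1],u[0]))/3
    d=S[0]-S[1];sy=np.arctan2(-d[0],d[1]);return T,ty,S.mean(0),sy
def ax(a):return np.array([np.cos(a),np.sin(a)]),np.array([-np.sin(a),np.cos(a)])
E
python3 - <<'E'
from h import *
f=np.load("top1.npz")
T,ty,S,sy=meas(f,[(107,190),(478,203),(468,412),(102,400)],[(25,46),(513,86)])
print(T,ty,S,sy)
L=lambda p:(np.array(p)+.5)/5-.5+[250,125]
print("bar px->",ray(f,L([(203,538),(357,542)]),.04).round(4))
tx,tyv=ax(ty);B=T-.15*tx;print("bar",B)
q=down(ty)
if ik([*B,.2],q) is None: q=down(ty+np.pi)
claw.grip(.045)
arm.movep([*B,.30],q)
arm.move_straight([*B,.1985],velocity=.15)
print(observe()["wrist_force"])
claw.grip(0,30);o=observe();print(o["finger_gap"],o["wrist_force"],o["eef_pos"],o["clock"])
# tool yaw now ty, grasp at bar; go to aligned pose
sx,syv=ax(sy)
G=S+(-.085-.15)*sx; q2=Rt.from_quat(q); q2=(Rt.from_euler("z",sy-ty)*q2).as_quat()
print("goal",G)
arm.move_straight([*G,.1985],q2,velocity=.03)
o=observe();print(o["finger_gap"],o["wrist_force"],o["eef_pos"],o["clock"])
f=vision.grab_frame("top");np.savez("top2.npz",**f);cv2.imwrite("pics/e.png",cv2.resize(f["image"][125:245,250:370],(600,600),interpolation=cv2.INTER_CUBIC))
E
```

```text
[0.60170891 0.027872  ] -0.016717717970101287 [0.74369247 0.04211524] -0.06469609313438215
bar px-> [[ 0.4539  0.0774  0.04  ]
 [ 0.4531 -0.0169  0.04  ]]
bar [0.45172987 0.03037954]
[-0.58063584  0.56245953  0.31584834]
0.0140223222726404 [-2.7799252  -0.49117257  6.40880548] [0.45097348 0.03036203 0.19862683] 14.8
goal [0.50918411 0.05730822]
0.01407102117877351 [-5.5934113  -2.70773156  9.29826624] [0.50749248 0.05706165 0.19860119] 17.0667
```

View pics/e.png

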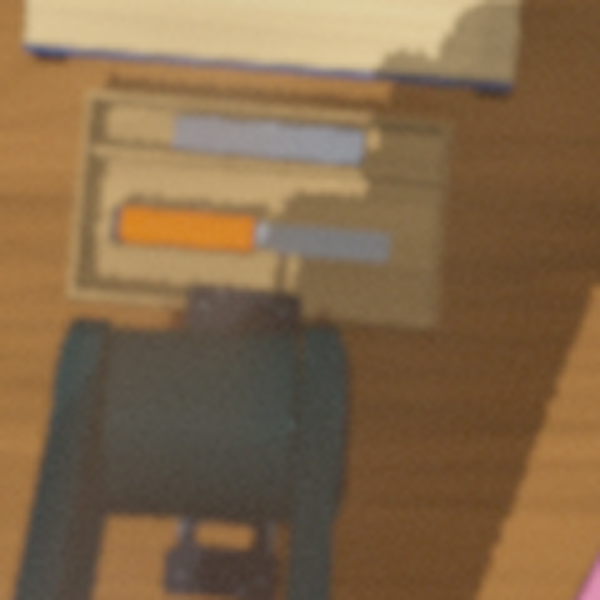

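The tray is now nearly square in front of the shelf, with corners at about (85,90), (455,122), (437,327) and (66,296). The slip and chisel are in place. The wrist is pressing down 9 N, so I'll relieve that and check the numbers.

```bash
python3 - <<'E'
from h import *
f=np.load("top2.npz")
T,ty,S,sy=meas(f,[(85,90),(455,122),(437,327),(66,296)],[(25,46),(513,86)])
sx,syv=ax(sy);print(T,ty,sy,"shelf frame",(T-S)@sx,(T-S)@syv,"bar",T-.15*ax(ty)[0])
o=observe();p=np.array(o["eef_pos"]);z=p[2]
for i in range(6):
    if observe()["wrist_force"][2]<3.0:break
    z+=.0005;arm.move_straight([.5085,.0572,z],velocity=.02)
    o=observe();print(round(z,4),o["wrist_force"].round(2) if hasattr(o["wrist_force"],"round") else o["wrist_force"],o["eef_pos"])
E
```

```text
[0.65934747 0.04644325] -0.06839171222677261 -0.06469609313438215 shelf frame -0.08444835571500418 -0.0011340333628861241 bar [0.50969814 0.05669401]
0.1991 [-2.63 -1.14 -3.17] [0.50797391 0.05711266 0.19876058]
```

```bash
python3 - <<'E'
from h import *
S=np.array([.74369,.04212]);sy=-.0647;sx,syv=ax(sy)
q=observe()["tcp_rot"]; z=.1989
def go(x,v,zz=None):
    P=S+(x-.15)*sx+.0005*syv
    arm.move_straight([*P,z],velocity=v);o=observe();w=np.array(o["wrist_force"])
    return -w[:2]@sx,w[:2]@syv,w[2],o
x=-.085
while x<.053:
    x=min(x+.02,.053);a,b,c,o=go(x,.03);print("x %.3f push %.1f lat %.1f fz %.1f Mz %.2f"%(x,a,b,c,o["ft_torque"][2]))
    if c>5:z+=.0003
    if c<-5:z-=.0003
    if abs(b)>8 or a>12:print("stop");break
print(o["clock"],o["eef_pos"])
f=vision.grab_frame("side");cv2.imwrite("pics/g.png",cv2.resize(f["image"][110:260,260:480],None,fx=3,fy=3))
f=vision.grab_frame("top");np.savez("top3.npz",**f)
E
```

```text
x -0.065 push -1.3 lat 0.7 fz -4.5 Mz 0.04
x -0.045 push -0.8 lat -0.0 fz -4.4 Mz -0.02
x -0.025 push -2.3 lat 0.7 fz -3.8 Mz -0.01
x -0.005 push -0.6 lat 0.5 fz -4.5 Mz -0.01
x 0.015 push -1.4 lat 0.2 fz -4.1 Mz 0.03
x 0.035 push -0.8 lat -0.3 fz -4.1 Mz 0.02
x 0.053 push -2.1 lat -0.5 fz -4.6 Mz -0.04
23.0417 [0.64757859 0.04884312 0.19900013]
```

View pics/g.png

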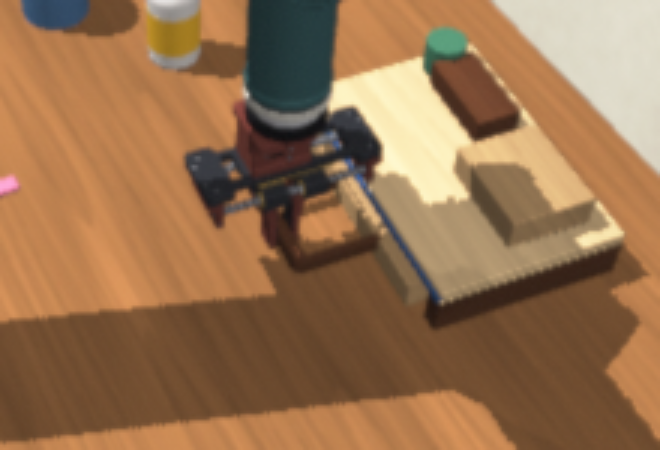

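The tray's front wall is at the blue edge, with gaps on both sides. The gripper stays outside and above the board. Now I'll feel for the stop in 1 mm steps.

```bash
python3 - <<'E'
from h import *
S=np.array([.74369,.04212]);sy=-.0647;sx,syv=ax(sy); z=.1987
def go(x):
    P=S+(x-.15)*sx+.0005*syv
    arm.move_straight([*P,z],velocity=.01)
    r=[]
    for _ in range(3):
        o=observe();w=np.array(o["wrist_force"]);r.append([-w[:2]@sx,w[:2]@syv,w[2],(np.array(o["eef_pos"])[:2]-S)@sx+.15]);arm.sleep(.02)
    return *np.mean(r,0),o
x=.053
while x<.102:
    x+=.001;a,b,c,xe,o=go(x);print("%.3f act %.4f push %.1f lat %.1f fz %.1f"%(x,xe,a,b,c))
    if a>8 or abs(b)>6: break
print(o["clock"],o["finger_gap"])
E
```

```text
0.054 act 0.0537 push 1.6 lat -0.3 fz -1.6
0.055 act 0.0547 push 3.3 lat 0.0 fz -0.2
0.056 act 0.0561 push 2.8 lat 0.1 fz 0.3
0.057 act 0.0571 push 2.7 lat -0.3 fz 0.4
0.058 act 0.0581 push 3.6 lat -0.2 fz 0.9
0.059 act 0.0591 push 3.5 lat 0.5 fz 1.4
0.060 act 0.0601 push 3.8 lat -0.2 fz 2.0
0.061 act 0.0611 push 3.0 lat -0.3 fz 2.4
0.062 act 0.0621 push 3.3 lat 0.4 fz 2.7
0.063 act 0.0631 push 3.8 lat 0.1 fz 3.1
0.064 act 0.0640 push 4.1 lat -0.0 fz 3.3
0.065 act 0.0650 push 3.9 lat 0.2 fz 3.1
0.066 act 0.0660 push 4.1 lat 0.3 fz 3.2
0.067 act 0.0670 push 4.1 lat -0.1 fz 3.7
0.068 act 0.0680 push 4.6 lat -0.2 fz 3.8
0.069 act 0.0690 push 5.1 lat -0.9 fz 3.8
0.070 act 0.0700 push 4.7 lat 0.0 fz 4.5
0.071 act 0.0710 push 4.7 lat 0.1 fz 3.6
0.072 act 0.0720 push 5.5 lat -0.5 fz 4.1
0.073 act 0.0730 push 4.6 lat 0.1 fz 5.2
0.074 act 0.0740 push 4.5 lat -0.1 fz 4.5
0.075 act 0.0750 push 4.6 lat 0.2 fz 4.4
0.076 act 0.0760 push 4.4 lat -0.4 fz 5.0
0.077 act 0.0770 push 5.0 lat 0.1 fz 5.0
0.078 act 0.0780 push 4.9 lat 0.6 fz 5.2
0.079 act 0.0789 push 5.4 lat -0.2 fz 5.3
0.080 act 0.0796 push 6.2 lat 0.5 fz 6.6
0.081 act 0.0802 push 7.9 lat -0.0 fz 7.2
0.082 act 0.0808 push 9.9 lat -0.4 fz 9.1
31.825 0.01372678544955047
```

Contact is clear at x of about 0.079: steady drag was about 5 N, then a rise of about 2 N per step. I'll add a little more for margin, hold, then release.

```bash
python3 - <<'E'
from h import *
S=np.array([.74369,.04212]);sy=-.0647;sx,syv=ax(sy); z=.1987
for x in(.083,.084):
    P=S+(x-.15)*sx+.0005*syv
    arm.move_straight([*P,z],velocity=.01);arm.sleep(.05)
    o=observe();w=np.array(o["wrist_force"]);a=-w[:2]@sx;print(x,a,w[2],(np.array(o["eef_pos"])[:2]-S)@sx+.15)
    if a>11.5:break
arm.sleep(.3)
claw.grip(.040);o=observe();print(o["finger_gap"],o["wrist_force"],o["clock"])
arm.move_straight([*P,.30],velocity=.1)
arm.movep([.42,.30,.38],o["tcp_rot"])
for c in("top","side"):
    f=vision.grab_frame(c);np.savez(c+"4.npz",**f)
f=np.load("top4.npz")["image"][60:240,235:385];g=np.load("side4.npz")["image"][110:260,270:475]
o=np.zeros((540,800,3),np.uint8);a=cv2.resize(f,(450,540),interpolation=cv2.INTER_CUBIC);o[:,:450]=a;o[:256,450:]=cv2.resize(g,(350,256));cv2.imwrite("pics/h.png",o)
w=observe();print(w["wrist_force"],w["clock"])
E
```

```text
0.083 11.176594772946322 9.578420337717136 0.08142461336189212
0.084 13.02768416820038 11.355371296766442 0.0819695081529592
0.04029546213449779 [ 0.22337009 -0.03216029 -0.19680633] 33.35
[-0.16805997 -0.59478538  0.18827113] 36.0
```

View pics/h.png

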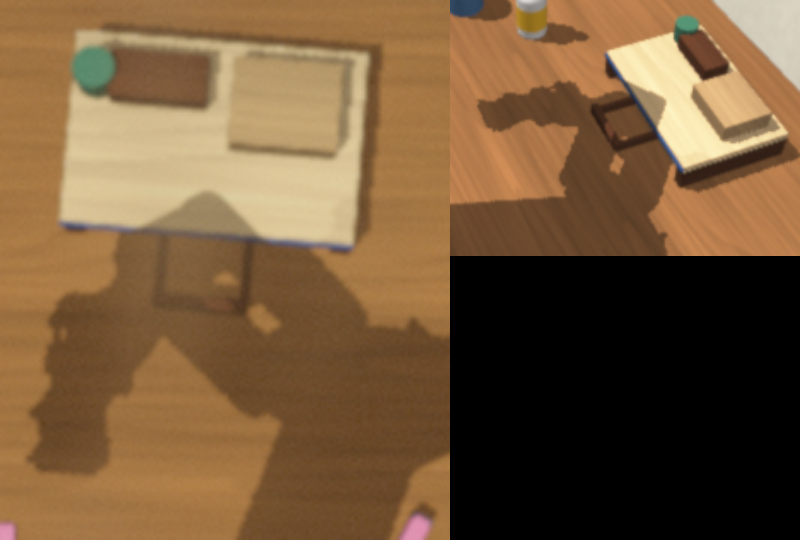

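The tray is fully under the board with only the pull bar showing, from (153,304) to (246,314) at its outer edge. The shelf stock is untouched. I'll check the bar position, then hand in.

```bash
python3 - <<'E'
from h import *
f=np.load("top4.npz");L=lambda p:(np.array(p)+.5)/3-.5+[235,60]
S=np.array([.74369,.04212]);sx,syv=ax(-.0647)
B=ray(f,L([(153,306),(246,315)]),.04)[:,:2];d=B[0]-B[1]
print("bar outer in shelf",(B-S)@sx,(B-S)@syv,"tray x",((B-S)@sx).mean()+.157,"yaw rel",np.arctan2(-d[0],d[1])+.0647)
job.close_job();print(observe()["clock"])
E
```

```text
bar outer in shelf [-0.07583035 -0.07725105] [ 0.04910958 -0.04723297] tray x 0.08045930067430795 yaw rel -0.014745292972165647
the job is handed in; nothing more can be done
the job is handed in; nothing more can be done
```

The chisel is in the front bay of the tray, and the tray is home under the shelf against the sprung stop and released. I handed the job in with the robot's clock at 36 s. `close_job` gives no verdict, so the result below rests on my own checks.

- **Chisel:** I picked the orange-handled one on the left and left the three pink look-alikes alone. The picture after placing showed it lying in the bay, with the slip still in the back compartment. I could not see either one once the tray was under the board.
- **Alignment:** I pinched the pull bar and squared the tray to the shelf. A picture put it within about 1 mm sideways and 0.004 rad before it went in.
- **Stop:** I fed the tray in by 1 mm steps. Drag held at about 5 N, then rose clearly from tray x of about 0.079 m. I pressed to a 13 N total push, which I estimate as about 6 N on the bumper. That figure comes from the rise over drag, not a direct reading.
- **After letting go:** The top view puts the tray at x of about 0.080 m (it was 0.082 m while pressed), so it should still be touching the stop. The bar shows it square within about 0.015 rad. The gripper was clear, with the wrist force near zero.

One thing was off: after I pinched the bar, the gripper pressed down with up to 9 N. I raised it slightly, and that left a light upward pull of about 4 N while sliding. The downward load crept back to about 11 N at the stop, which only adds drag.

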